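Draw the sagging bolt of the sample cage and hold its gate ajar

TASK

The gate of the wire sample cage is bolted: its worn barrel bolt has sagged, so that the thick head on the rod's end is caught behind the bent-up lip of the keeper. Take the bolt by its knob, lift it over the lip while you draw it all the way back, then pull the gate open against its closing spring until its free edge stands about a hand's width (10 cm) out from the post, so that a colleague can reach the jars. Finish with the fingers still holding the gate there and the bolt drawn, and leave everything else on the bench where it is.

Things in the scene. Friction and masses are not known exactly. Their poses are not given: they have to be found in the camera images.
- cage: Grey tube-framed wire cage, wire roof, fixed to the bench, 320 wide (y) x 265 deep (x) x 200 tall; origin under its middle at bench height. Its x axis points from the gate into the cage, y along the closed gate from the free edge to the hinge (left, seen from in front of the gate), z up. The shut gate's middle plane is x = -110; the roof's front edge is x = -122, top z = 200. Jars stand inside.
- gate (a joint): Gate angle, rad: 0 shut, growing as the free edge swings out to the cage's -x (to 1.7). Wire panel in a tube frame, 260 from hinge line to free edge, 20 thick, 22 to 180 above the bench, 0.8 kg. A spring shuts it (0.5 Nm shut, 0.7 Nm at 0.4 rad) as soon as it is let go. Free edge 100 out = 0.39 rad. With the bolt home the keeper gives it only about 5 of play.
- gate_hinge (a point): Point on the gate's upright hinge line, 100 above the bench; seen in the cage frame at x = -110, y = +130.
- gate_edge (a point): Middle of the gate's thickness at its free edge, 100 above the bench; 260 from gate_hinge.
- bolt (a joint): How far the bolt is drawn, m, along the gate towards the hinge: 0 home, 0.036 fully back (stop). It starts at 0 to 0.005 and takes 1 to 2 N to move. From about 0.006 the lip stops the head unless the bolt is lifted; the head is over the lip until 0.022 and clear of the keeper from 0.026; then the bolt may sink again.
- bolt_lift (a joint): How far the bolt is lifted in its worn guides, m, straight up: 0 sagging, 0.014 the most. It rises as a whole without tilting and drops when let go (0.24 kg). It takes more than 0.006 to pass the lip: the head is 24 across and the lip stands 5.5 above the head's lowest point.
- knob (a point): Centre of the bolt's knob: upright dark steel cylinder, 20 diameter, 26 tall, on a 10 diameter stalk standing up from the rod. It is 224 above the bench (bolt sagging), 66 above the rod's axis, 34 in front of the gate's middle plane; 205 from the hinge line along the gate when home, 169 fully drawn. Nothing near it is higher than the roof; the guide straps below reach 182 above the bench.
- bolt_head (a point): Centre of the thick head (24 diameter, 12 long) on the end of the steel rod (12 diameter, lying along the gate), 79 from the knob along the rod, away from the hinge.
- keeper (a point): Middle of the top edge of the keeper's bent-up lip, on the cage's right front post. The keeper is a steel strap loop round the bolt's head, 28 along the rod, its outer leg 54 in front of the gate's middle plane, its top 190 above the bench; the lip closes the lowest part of its end on the gate side.
- jar_a: Bystander, not part of the job: glass sample jar with screw lid, 60 diameter, 95 tall, standing before the gate's hinge side; origin at the centre of its underside.
- jar_b: Bystander, not part of the job: the same kind of jar, standing beside the keeper's post; origin at the centre of its underside.
- vial_a: Bystander, not part of the job: small capped glass vial, 20 diameter, 46 tall; origin at the centre of its underside.
- vial_b: Bystander, not part of the job: small capped glass vial, 20 diameter, 46 tall; origin at the centre of its underside.
- wash_bottle: Bystander, not part of the job: white wash bottle, 64 diameter, 147 tall to its cap, with a thin bent spout above; origin at the centre of its underside.
- wallet: Bystander, not part of the job: black folded wallet, 95 x 115 x 17 thick; origin at the centre of its underside.
- notebook: Bystander, not part of the job: spiral notebook, 150 x 214 x 12 thick, lying flat; origin at the centre of its underside.

How it is judged:
On the way, in this order (a step that is already met when the one before it is completed fails the run):
1. the bolt's head is lifted over the lip of the keeper as it is drawn (value of joint bolt_lift above 0.0045 m and value of joint bolt above 0.009 m).
2. the bolt is drawn clear of the keeper (value of joint bolt above 0.026 m), for 0.1 s.
3. the gate is pulled ajar by the hand (value of joint gate above 0.25 rad and contact force between the fingers and gate above 0.5 N), for 0.1 s.
At the end, for the whole second after the job is handed in: The gripper's fingers still hold the gate or its bolt (contact over 0.5 N), the gate stands still between 0.25 and 0.55 rad open (free edge about 65 to 140 mm out), the bolt is drawn more than 22 mm, and nothing on the bench props the gate (all of step 3 and value of joint gate below 0.55 rad and velocity of joint gate between -0.05 and 0.05 rad/s and value of joint bolt above 0.022 m and contact force between each of jar_a, jar_b, vial_a, vial_b, wash_bottle, wallet, notebook and gate below 0.2 N); the arm keeps its last pose, push and grip.
It fails at once if something else on the bench is shoved, tipped or carried off (moved more than 30 mm) (distance of any of jar_a, jar_b, vial_a, vial_b, wash_bottle, wallet, notebook from where it was at the start of the episode above 0.03 m).
It also fails if it takes over 32 s, if anything falls off the work surface, if the arm or the gripper's body presses on something with over 40 N, if the wrist force passes 120 N, or if a joint passes its speed limit or range.

ROBOT

A 6-joint arm with a two-finger parallel gripper is mounted at the origin on the work surface. World frame = base frame: x ahead of the robot, y to its left, z up, the work surface at z = 0. Lengths are in m, angles in rad, forces in N, time in s.
With the tool pointing down it reaches from about 0.375 to 0.9 m from the base axis. Payload 3.1 kg.
Tool frame: the origin (TCP) lies midway between the tips of the shut fingers; the grasp point (between the pads) lies 19 mm behind it; z points along the fingers, y is the line along which they close (so a half turn about z gives the same grasp; the last joint's range is limited). The gripper opens to 85 mm and grips with 20 to 120 N. Pads are 22 mm wide; open, the fingers measure 114 mm over their backs; the gripper's body (76 mm by 85 mm) begins 54 mm behind the grasp point. The pads swing forward as they close: fully open they stand 13 mm farther back than shut.
Start: joints at [-1.437, 0.527, 1.433, -0, 1.181, -0.178], TCP at [0.192, -0.595, 0.231] pointing down, gripper open.
Joint ranges: [-3.08, 3.08], [-0.75, 2.2], [0.22, 2.44], [-1.43, 4.57], [0, 2.65], [-2.85, 2.85]. Speed limits (rad/s): [2.79, 2.79, 3.14, 3.14, 3.14, 3.14].

INTERFACE

Orientations are given as a unit quaternion [x, y, z, w].
In Python, from station import manip gives the robot as it stands.
- The arm moves only by the tool move_arm, never from a script. Its argument "increments" is a list that holds one entry, the list of rows, each a list of 5 numbers: the gripper's target within -1 to 1 (shut at 1, half-way at 0, fully open at -1), then the shift along the world's x, y, z in m, then the turn about the world's z in degrees. In form: [[[fingers, dx, dy, dz, twist], ...]]. A call has 1 to 8 rows; each row shifts and turns the commanded pose from where the row before left it; what a row does not reach is not made up. A row lasts 1/10 s, in which the tool goes at most 50 mm and 8.59 degrees, less where a joint would pass 70% of its speed; a pose out of reach is approached as far as the arm can. A call with a gripper value outside its range is refused whole. The fingers move at their own pace and stop on an object; "newtons" is the grip in N (left out, the last holds). Time passes only in rows, so rows that do not move let the fingers close. It gives the time, the measured TCP pose, the force, the opening and the grip force at its end, in the units of the state.
- manip.sense(): the state, without advancing time (a new reading comes with each control period).
- manip.snapshot(name): name is "scene" or "top" or "wrist"; returns a dict with "img" (400x640x3 uint8, red, green, blue), "fx", "fy", "cx", "cy" (pixels), "world_to_cam" (4x4, takes a point from world to camera coordinates); the wrist camera has in their place "tool_from_camera" (4x4, takes a point from camera to tool coordinates, whose origin is the TCP and whose axes are the flange's). Camera axes: x right, y down, z forward; pixel columns grow to the right and rows downward; lengths in m; the calibration is good to about 2 mm. A picture is of the moment at which its call begins: read the wrist's pose just before it. There is no depth.
- manip.sign_off(): hands the job in; it is judged then, once.
Trained networks look in the newest picture that a camera, given by its name, has taken for a name from the list of things; names that differ only in an ending like _2 or _b are one class to them, and where a whole thing is asked for, a point or a joint stands for the part that bears it (a point fixed in the world has none). Each returns a list of dicts, best first, with "confidence" (0 to 1); they miss things now and then, are a little off and sometimes report something else, mostly with a low value. They report only what shows in the picture. A call takes as long as a camera call.
- manip.spot_in(label, camera): "xyz" ([x, y, z] in m, in world coordinates, good to about 4 mm: the middle of the surface that is visible of it).
- manip.mark_of(label, camera): "xyz" ([x, y, z] in m, in world coordinates, good to about 4 mm: a listed point, or the origin of a listed thing).
The state is a dict: "t": time; "q": joint angles; "qd": joint speeds; "tau": joint torques, N m; "tcp_pos": TCP position; "tool_rot": TCP orientation; "force": force on the tool from outside, world axes, zero at the start; "ft_torque": the same for the moment, N m; "finger_gap": opening from 0.0 (shut) to 1.0 (fully open); "gripper_force": force on a finger pad.
Only numpy, scipy, OpenCV 4.12 (cv2) and the standard library are available. Lean on these libraries where they do the work, as an engineer would, in place of code of your own. Each camera call takes 0.05 s, during which the arm holds its last target. There are 200 camera calls.

## Working session

There is one attempt and no reset: what is moved stays moved. The work goes in short steps, Python scripts to look and compute and a tool call to move; the robot and the scene stay as the last step left them, time stands still between calls to the robot, and variables do not carry over. Pictures are saved under pics/ and viewed, at most 10 in all, crops included, and the job is handed in when it is done.

Besides the shell and the picture viewer there is one more tool, called after "Call:" by a JSON object that holds its "method" and its "body", one argument or row to a line. move_arm: Moves the arm, as the interface text tells. Its arguments: {"type":"object","properties":{"increments":{"type":"array","items":{"type":"array","items":{"type":"array","items":{"type":"number"}}}},"newtons":{"type":"number"}},"required":["increments"]}

```bash
mkdir -p pics; cat > h.py <<'E'
from station import manip
import numpy as np, cv2
def save(cam,name):
    s=manip.snapshot(cam); cv2.imwrite(f'pics/{name}.png',s['img'][:,:,::-1]); return s
E
python3 - <<'E'
from h import *
ims=[]
for c in ['scene','top']:
    ims.append(save(c,c)['img'])
    for l in ['knob','gate_hinge','gate_edge','bolt_head','keeper','cage','jar_a','vial_a','wash_bottle','wallet','notebook']:
        print(c,l,[(np.round(d['xyz'],3).tolist(),round(d['confidence'],2)) for d in manip.mark_of(l,c)[:3]])
cv2.imwrite('pics/both.png',cv2.resize(np.vstack(ims),(480,600))[:,:,::-1])
s=manip.sense();print(s['t'],s['tcp_pos'],s['tool_rot'],s['finger_gap'])
E
```

```text
scene knob [([0.568, -0.068, 0.223], 0.66)]
scene gate_hinge [([0.702, 0.088, 0.101], 0.55)]
scene gate_edge [([0.57, -0.134, 0.101], 0.75)]
scene bolt_head [([0.541, -0.239, -0.002], 0.44)]
scene keeper [([0.568, -0.066, 0.222], 0.17)]
scene cage [([0.726, -0.076, 0.0], 0.69)]
scene jar_a [([0.542, 0.161, -0.001], 0.89), ([0.54, -0.239, -0.008], 0.66)]
scene vial_a [([0.596, 0.493, 0.003], 0.54), ([0.358, -0.45, -0.0], 0.44), ([0.321, -0.389, -0.0], 0.42)]
scene wash_bottle [([0.597, 0.49, 0.006], 0.94), ([0.57, -0.135, 0.102], 0.6)]
scene wallet [([0.453, 0.51, 0.001], 0.98), ([0.31, 0.247, -0.001], 0.6)]
scene notebook [([0.31, 0.248, 0.0], 0.81)]
top knob [([0.563, -0.07, 0.225], 0.83)]
top gate_hinge [([0.706, 0.086, 0.1], 0.62)]
top gate_edge [([0.564, -0.13, 0.099], 0.81)]
top bolt_head [([0.525, -0.135, 0.155], 0.63)]
top keeper [([0.531, -0.121, 0.151], 0.97), ([0.524, -0.137, 0.153], 0.5)]
top cage [([0.733, -0.08, -0.002], 0.73)]
top jar_a [([0.541, -0.242, -0.0], 0.94), ([0.545, 0.165, -0.002], 0.62)]
top vial_a [([0.322, -0.39, 0.002], 0.55), ([0.355, -0.456, -0.003], 0.53)]
top wash_bottle [([0.597, 0.491, 0.002], 0.83), ([0.548, 0.165, 0.004], 0.26), ([0.562, -0.127, 0.098], 0.21)]
top wallet [([0.455, 0.509, 0.001], 0.61)]
top notebook [([0.315, 0.251, 0.001], 0.57), ([0.597, 0.491, -0.001], 0.48)]
1.2 [ 0.19235781 -0.59464465  0.23130343] [ 9.87793385e-01  1.55769792e-01  4.71994115e-06 -4.26194452e-06] 1.0011639668839971
```

View pics/scene.png

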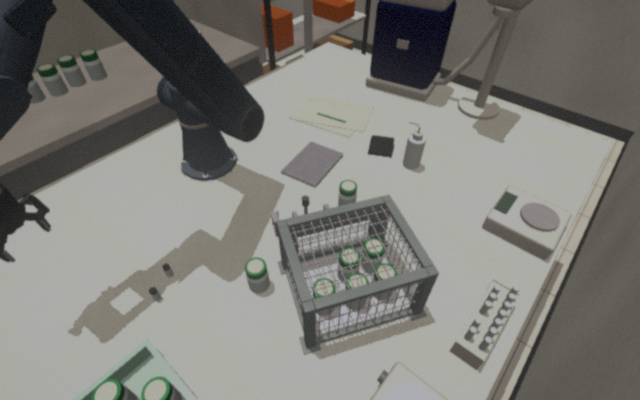

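View pics/top.png

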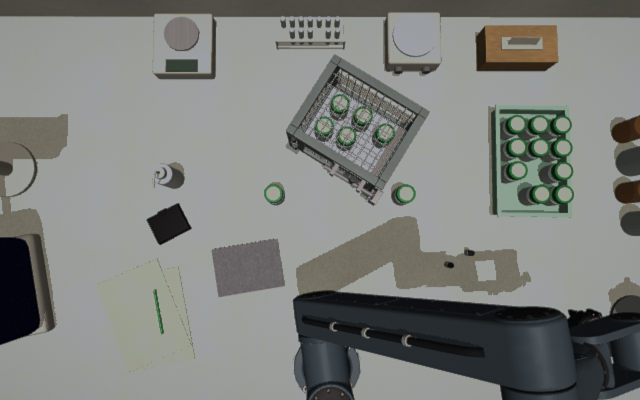

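The scene picture shows the knob standing up at about (305,200) in front of the cage. The top picture shows the keeper at about (375,195), with jars left (273,193) and right (404,194) of the gate. The networks agree with the geometry: cage yaw is about -32° and the knob is at about (0.566, -0.069, 0.224). I'll close the fingers along the gate (58°), which needs +130° of twist.

Call:
{"method": "move_arm", "body": {
  "increments": [
    [[-1, 0.024, 0.034, 0.02, 8.5], [-1, 0.024, 0.034, 0.02, 8.5], [-1, 0.024, 0.034, 0.02, 8.5], [-1, 0.024, 0.034, 0.02, 8.5], [-1, 0.024, 0.034, 0, 8.5], [-1, 0.024, 0.034, 0, 8.5], [-1, 0.024, 0.034, 0, 8.5], [-1, 0.024, 0.034, 0, 8.5]]
  ],
  "newtons": 60
}}

```text
t: 2.0
tcp_pos: [0.3851, -0.3212, 0.3116]
tool_rot: [0.73, 0.684, 0.0, 0.0]
force: [0.7, -1.0, -0.7]
finger_gap: 1.003
gripper_force: 0.0
```

Call:
{"method": "move_arm", "body": {
  "increments": [
    [[-1, 0.024, 0.034, 0, 8.5], [-1, 0.024, 0.034, 0, 8.5], [-1, 0.024, 0.034, 0, 8.5], [-1, 0.024, 0.034, 0, 8.5], [-1, 0.024, 0.034, 0, 8.5], [-1, 0.024, 0.034, 0, 8.5], [-1, 0.024, 0.034, 0, 8.5], [-1, 0, 0, 0, 2]]
  ]
}}

```text
t: 2.8
tcp_pos: [0.5546, -0.0805, 0.3114]
tool_rot: [0.276, 0.961, 0.001, 0.001]
force: [-0.7, 0.5, -0.0]
finger_gap: 1.002
gripper_force: 0.0
```

```bash
python3 - <<'E'
from h import *
from scipy.spatial.transform import Rotation as R
s=manip.sense();print(s['t'],s['tcp_pos'],R.from_quat(s['tool_rot']).as_matrix()[:,1],s['q'],s['force'])
w=save('wrist','w1'); print(w['tool_from_camera'])
for c in ['wrist','top','scene']:
    if c!='wrist': manip.snapshot(c)
    for l in ['knob','gate_hinge','gate_edge','keeper','bolt_head']:
        print(c,l,[(np.round(d['xyz'],3).tolist(),round(d['confidence'],2)) for d in manip.mark_of(l,c)[:2]])
E
```

```text
2.8 [ 0.55464611 -0.08050865  0.31137145] [0.53096001 0.84739373 0.00231051] [-0.34463101  0.35389605  1.49627984  0.00214711  1.2900352  -1.35628506] [-0.71944506  0.4667929  -0.01885275]
[[ 3.10907476e-04 -9.65124626e-01 -2.61790678e-01  6.65237194e-02]
 [ 9.99999951e-01  3.09956984e-04  4.49226919e-05  1.17620943e-04]
 [ 3.77878528e-05 -2.61790679e-01  9.65124675e-01 -1.41945115e-01]
 [ 0.00000000e+00  0.00000000e+00  0.00000000e+00  1.00000000e+00]]
wrist knob [([0.573, -0.065, 0.22], 0.84)]
wrist gate_hinge [([0.703, 0.094, 0.102], 0.77)]
wrist gate_edge [([0.569, -0.136, 0.102], 0.89)]
wrist keeper []
wrist bolt_head [([0.526, -0.136, 0.157], 0.89)]
top knob [([0.568, -0.07, 0.22], 0.67)]
top gate_hinge [([0.706, 0.088, 0.1], 0.57)]
top gate_edge [([0.564, -0.132, 0.099], 0.86)]
top keeper []
top bolt_head [([0.529, -0.137, 0.155], 0.44), ([0.74, -0.08, -0.001], 0.24)]
scene knob [([0.569, -0.068, 0.223], 0.4)]
scene gate_hinge [([0.702, 0.085, 0.1], 0.69)]
scene gate_edge [([0.569, -0.132, 0.1], 0.58)]
scene keeper [([0.532, -0.122, 0.155], 0.89), ([0.456, 0.51, 0.0], 0.69)]
scene bolt_head []
```

View pics/w1.png

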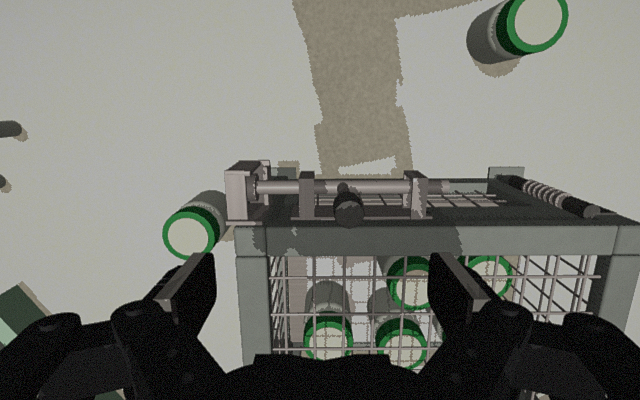

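The wrist picture shows the knob at (348,208), between the two straps. The head sits in the keeper at about (245,190). The path between the open fingers down to the knob is free. Next I'll triangulate the knob by ray.

```bash
python3 - <<'E'
from h import *
from scipy.spatial.transform import Rotation as R
s=manip.sense();w=manip.snapshot('wrist')
Rt=R.from_quat(s['tool_rot']).as_matrix();T=w['tool_from_camera']
o=Rt@T[:3,3]+s['tcp_pos']
for v in (207,210):
    d=Rt@T[:3,:3]@np.array([(348-w['cx'])/w['fx'],(v-w['cy'])/w['fy'],1])
    for z in (.224,.237): print(v,z,o+d*(z-o[2])/d[2])
print(s['t'],s['tcp_pos'],Rt[:,1],w['fx'])
E
```

```text
207 0.224 [ 0.56335176 -0.07033071  0.224     ]
207 0.237 [ 0.5595526  -0.06910748  0.237     ]
210 0.224 [ 0.5651587  -0.07143555  0.224     ]
210 0.237 [ 0.56125708 -0.07014968  0.237     ]
3.7 [ 0.55234172 -0.08468424  0.31131954] [ 5.38535021e-01  8.42603128e-01 -3.42353070e-06] 354.06569577771126
```

Call:
{"method": "move_arm", "body": {
  "increments": [
    [[-1, 0.014, 0.015, 0, 0], [-1, 0, 0, -0.03, 0], [-1, 0, 0, -0.03, 0], [-1, 0, 0, -0.025, 0], [-1, 0, 0, -0.02, 0], [-1, 0, 0, 0, 0]]
  ]
}}

```text
t: 4.35
tcp_pos: [0.5643, -0.0689, 0.2034]
tool_rot: [0.28, 0.96, 0.0, -0.004]
force: [-0.3, -0.8, 0.1]
finger_gap: 1.001
gripper_force: 0.0
```

```bash
python3 - <<'E'
from h import *
s=manip.sense();print(s['t'],s['tcp_pos'],s['force'])
save('wrist','w2')
for l in ['knob']: print(manip.mark_of(l,'wrist'))
E
```

```text
4.35 [ 0.56425209 -0.0689324   0.2034055 ] [-0.26115188 -0.79835938  0.07919144]
[{'xyz': [0.5701, -0.0654, 0.2213], 'confidence': 0.61}]
```

View pics/w2.png

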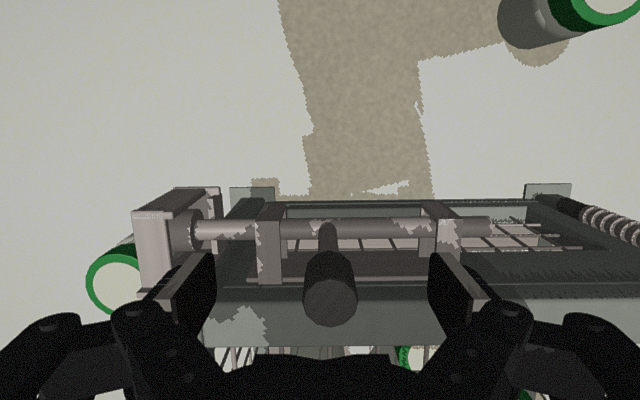

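The knob's top is at (330,302), centred between the pads (about 1 mm off across the gate), and the pads stand free. I'll close the fingers.

Call:
{"method": "move_arm", "body": {
  "increments": [
    [[1, 0, 0, 0, 0], [1, 0, 0, 0, 0], [1, 0, 0, 0, 0], [1, 0, 0, 0, 0], [1, 0, 0, 0, 0], [1, 0, 0, 0, 0], [1, 0, 0, 0, 0], [1, 0, 0, 0, 0]]
  ],
  "newtons": 60
}}

```text
t: 5.25
tcp_pos: [0.5675, -0.0687, 0.2072]
tool_rot: [0.281, 0.96, 0.001, 0.001]
force: [1.5, 5.4, 3.4]
finger_gap: 0.215
gripper_force: 58.6
```

Call:
{"method": "move_arm", "body": {
  "increments": [
    [[1, 0, 0, 0.004, 0], [1, 0, 0, 0.004, 0], [1, 0, 0, 0.003, 0], [1, 0, 0, 0, 0]]
  ]
}}

```text
t: 5.65
tcp_pos: [0.5673, -0.0686, 0.2172]
tool_rot: [0.281, 0.96, 0.001, 0.001]
force: [4.6, 5.4, -2.1]
finger_gap: 0.215
gripper_force: 58.6
```

Call:
{"method": "move_arm", "body": {
  "increments": [
    [[1, 0.003, 0.005, 0, 0], [1, 0.003, 0.005, 0, 0], [1, 0.003, 0.005, 0, 0], [1, 0, 0, 0, 0]]
  ]
}}

```text
t: 6.05
tcp_pos: [0.576, -0.0542, 0.217]
tool_rot: [0.28, 0.96, 0.0, 0.0]
force: [2.4, -0.2, -2.1]
finger_gap: 0.213
gripper_force: 58.7
```

Call:
{"method": "move_arm", "body": {
  "increments": [
    [[1, 0.003, 0.005, 0, 0], [1, 0.003, 0.005, 0, 0], [1, 0.0025, 0.004, 0, 0], [1, 0, 0, 0, 0], [1, 0, 0, 0, 0]]
  ]
}}

```text
t: 6.55
tcp_pos: [0.5846, -0.0402, 0.2175]
tool_rot: [0.28, 0.96, 0.0, 0.001]
force: [3.6, 0.4, -3.8]
finger_gap: 0.217
gripper_force: 58.8
```

```bash
python3 - <<'E'
from h import *
s=manip.sense();print(s['t'],s['tcp_pos'],s['force'])
save('wrist','w3')
E
```

```text
6.55 [ 0.58459227 -0.04019334  0.21749107] [ 3.62976567  0.43705233 -3.76293521]
```

View pics/w3.png

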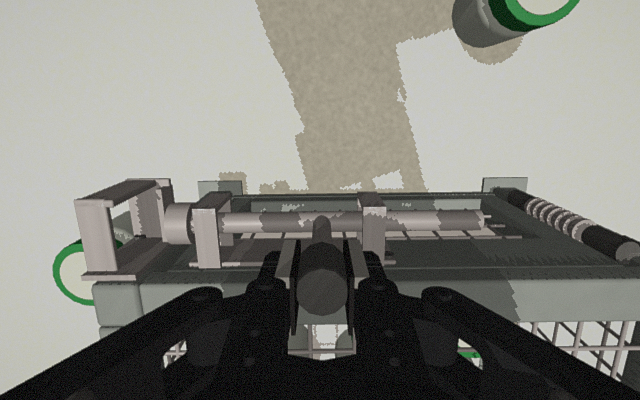

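The head (180,222) is out of the keeper (125,225) and up against the guide strap, so the bolt is drawn. Next I'll swing the gate on its arc about the hinge at (0.703, 0.086), clockwise.

Call:
{"method": "move_arm", "body": {
  "increments": [
    [[1, -0.006, 0.006, 0, -2.9], [1, -0.006, 0.006, 0, -2.9], [1, -0.0055, 0.007, 0, -2.9], [1, -0.0055, 0.007, 0, -2.9], [1, -0.0045, 0.007, 0, -2.9], [1, 0, 0, 0, 0]]
  ]
}}

```text
t: 7.2
tcp_pos: [0.5556, -0.0072, 0.2175]
tool_rot: [0.399, 0.917, -0.0, -0.0]
force: [2.8, -3.1, -3.1]
finger_gap: 0.214
gripper_force: 58.8
```

Call:
{"method": "move_arm", "body": {
  "increments": [
    [[1, -0.0045, 0.0075, 0, -2.9], [1, -0.004, 0.0075, 0, -2.9], [1, -0.0035, 0.008, 0, -2.9], [1, 0, 0, 0, 0], [1, 0, 0, 0, 0], [1, 0, 0, 0, 0]]
  ]
}}

```text
t: 7.8
tcp_pos: [0.5442, 0.0147, 0.2172]
tool_rot: [0.467, 0.884, -0.001, -0.0]
force: [1.1, -3.0, -2.5]
finger_gap: 0.212
gripper_force: 58.9
```

```bash
python3 - <<'E'
from h import *
s=manip.sense();print(s['t'],s['tcp_pos'],s['force'])
save('wrist','w4')
for c in ['wrist','top','scene']:
    if c!='wrist': save(c,c+'4')
    for l in ['gate_hinge','gate_edge','knob']: print(c,l,[(np.round(d['xyz'],3).tolist(),round(d['confidence'],2)) for d in manip.mark_of(l,c)[:1]])
s=manip.sense();print(s['t'],s['tcp_pos'],s['force'],s['gripper_force'])
E
```

```text
7.8 [0.54418219 0.01465497 0.21722765] [ 1.11598892 -2.98327656 -2.50696884]
wrist gate_hinge [([0.702, 0.09, 0.099], 0.78)]
wrist gate_edge []
wrist knob [([0.547, 0.018, 0.23], 0.81)]
top gate_hinge [([0.705, 0.087, 0.101], 0.57)]
top gate_edge [([0.355, -0.454, -0.003], 0.33)]
top knob []
scene gate_hinge [([0.702, 0.086, 0.099], 0.87)]
scene gate_edge [([0.493, -0.065, 0.101], 0.74)]
scene knob [([0.545, 0.014, 0.233], 0.55)]
8.4 [0.54437432 0.01529937 0.21727267] [ 0.41991489 -3.54638314 -3.34756294] 58.81062090396881
```

View pics/w4.png

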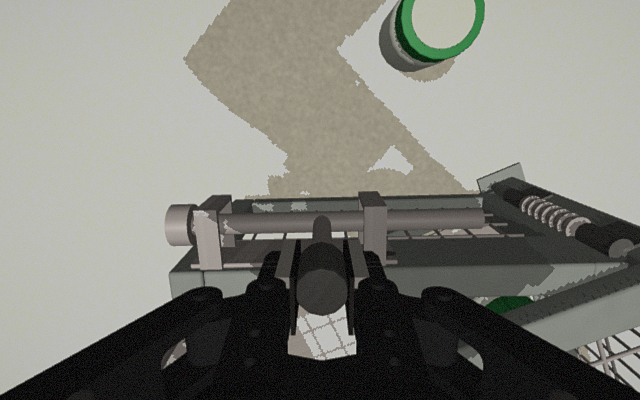

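The gate stands about 22° (0.38 rad) open, with the head (180,222) clear, the bolt drawn and the knob held at (322,285). Jar_a (440,20) stands clear of the gate. Handing in.

```bash
python3 -c "
from station import manip
print(manip.sign_off())"
```

```text
the job is handed in; nothing more can be done
None
```

I lifted the bolt over the lip and drew it fully back, then pulled the gate about 0.38 rad (roughly 10 cm at its free edge) open, with the fingers still holding it by the knob; the job is handed in, but no verdict came back.

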